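Lock the flight case lid: turn the slotted disc, push the bolt through

TASK

Lock the lid of the grey flight case on the gig table. With the fingertips, push the stud on the slotted disc round until the slot lines up with the flat bolt, then push the bolt by its upright tab through the slot until it is fully home, the tab up against the guide, and move clear. Only push: do not grip anything, do not force the bolt against a disc that is not lined up, and leave the other things where they stand.

Things in the scene. Friction and masses are not known exactly. Their poses are not given: they have to be found in the camera images.
- case: grey laminate flight case with aluminium edges, fixed, a box 330 (x) by 200 (y) by 90 mm high. Origin: centre of its underside; x is the direction in which the bolt is pushed, z up. The lock sits on its flat top along the line y = 0: from -x to +x the bolt's tab, the guide, the disc (axis at case x = 45 mm), the keeper on the lid.
- guide (a point): centre of the top of the guide, a dark steel bridge in which the bolt slides: 32 mm along the bolt (case x -27 to +5 mm), 36 mm wide, 19.5 mm high above the case top. Axes as the case.
- keeper (a point): centre of the top of the keeper, a bridge on the lid that takes the bolt's nose: 24 mm along the bolt (case x 83 to 107 mm), 36 mm wide, 19.5 mm high. Axes as the case.
- disc_top (a point): centre of the upper face of the steel locking disc, on its turning axis, 16 mm above the case top. The disc is 64 mm across and lies flat; a straight slot 22 mm wide and 13 mm deep runs right across it through the centre, along this frame's x axis (a half turn makes no difference). z is up.
- disc_stud (a point): centre of the top of the upright round stud on the disc, 12 mm diameter, rising 26 mm above the disc's upper face (its top is 42 mm above the case top); it stands 21 mm from the disc's axis, square to the slot (on this frame's -y side; the frame's axes are the disc's). Pushing it sideways turns the disc.
- disc (a joint): turn of the disc in rad, anticlockwise from above positive; 0 or pi: slot in line with the bolt. Turns either way, past alignment too, with no stop or detent; friction about 0.04 N m, stays where left. At 0 the stud is on the case's -y side, at pi on its +y side. At the start 0.6 to 2.54 (stud more or less towards the keeper), so the nearer alignment may be either way.
- bolt_tab (a point): centre of the top of the bolt's upright tab, a steel block 12 mm (along the bolt) by 24 mm, from 3 to 40 mm above the case top; this frame's axes are those of the case. The tab stands at the rear (-x) end of the bolt, with free case top behind it; push it along the case's +x.
- bolt_nose (a point): centre of the bolt's front end face. The bolt is a flat steel bar 16 mm wide and 10 mm thick, from 4 to 14 mm above the case top, reaching 124 mm ahead of the tab's front face; its last 14 mm taper to 8 mm wide, so it finds a slot that is up to about 0.2 rad out. The disc blocks it otherwise.
- bolt (a joint): travel of the bolt in m: 0 fully drawn back, 0.108 fully home, where it stops: tab touching the guide and nose in the keeper. At the start 0 to 0.016. The nose reaches the disc's rim at 0.024. It slides with about 1.5 N of friction, stays where it is left.
- slide: brass guitar slide, an upright tube 30 mm diameter and 50 mm tall standing loose on the case's lid, beside the keeper; origin at the centre of its foot. Leave it alone.
- bottle: water bottle, 66 mm diameter, 190 mm tall, on the table; origin at the centre of its foot. Leave it alone.
- tickets: roll of tickets lying flat on the table, 110 mm diameter, 45 mm high, origin at the centre of its underside. Leave it alone.
- pedal: white effects pedal, 115 by 70 by 36 mm with small knobs, on the table; origin at the centre of its underside. Leave it alone.

How it is judged (in metres and radians):
On the way:
1. the disc is turned until its slot lines up with the bolt (within 0.25 rad) (angle between the x axis of disc_top and the x axis of case, either way round below 0.25 rad), for 0.1 s.
At the end, for the whole second after the job is handed in: The bolt is at rest fully home through the disc's slot (within 5 mm of its stop at 0.108 m), its nose in the keeper, the slot in line with the bolt (within 0.15 rad) (value of joint bolt above 0.103 m and angle between the x axis of disc_top and the x axis of case, either way round below 0.15 rad and velocity of joint bolt between -0.01 and 0.01 m/s); the robot touches nothing.
It fails at once if the bolt is forced into a disc that is not lined up (more than 0.35 rad out with the nose 6 mm past the rim) (value of joint bolt above 0.03 m and angle between the x axis of disc_top and the x axis of case, either way round above 0.35 rad).
It fails at once if the stud, the bolt's tab or the disc is taken between the fingers ((horizontal distance between the grasp point and disc_stud below 0.006 m and z of the grasp point in the frame of disc_stud below 0.01 m) or (horizontal distance between the grasp point and bolt_tab below 0.006 m and z of the grasp point in the frame of bolt_tab below 0.01 m) or (horizontal distance between the grasp point and disc_top below 0.01 m and z of the grasp point in the frame of disc_top below 0.01 m)).
It fails at once if the guitar slide, bottle, ticket roll or pedal is lifted or shifted more than 20 mm (distance of any of slide, bottle, tickets, pedal from where it was at the start of the episode above 0.02 m).
It also fails if it takes over 43 s, if anything falls off the work surface, if the arm or the gripper's body presses on something with over 40 N, if the wrist force passes 120 N, or if a joint passes its speed limit or range.

ROBOT

A 7-joint arm with a two-finger parallel gripper is mounted at the origin on the work surface. World frame = base frame: x ahead of the robot, y to its left, z up, the work surface at z = 0. Lengths are in mm, angles in rad, forces in N, time in s.
With the tool pointing down it reaches from about 400 to 750 mm from the base axis. Payload 19.5 kg.
Tool frame: the origin (TCP) lies on the centre line of the jaws, within the pads' length; the fingertips stand 25 mm ahead of it and the grasp point (between the pads) lies 6 mm ahead of it (manip.tips_ahead is the distance from the TCP to the fingertips, in mm); z points along the fingers, y is the line along which they close (so a half turn about z gives the same grasp; the last joint's range is limited). The gripper opens to 85 mm and grips with 20 to 120 N. Pads are 22 mm wide; open, the fingers measure 114 mm over their backs; the gripper's body (76 mm by 85 mm) begins 54 mm behind the grasp point. The pads swing forward as they close: fully open they stand 13 mm farther back than shut.
Start: joints at [-1.291, 0.707, -0.028, 1.485, 0.022, 0.951, -0.075], TCP at [181.846, 545.463, 256.268] pointing down, gripper open.
Joint ranges: [-2.71, 2.71], [-0.32, 2.16], [-1.57, 1.52], [0, 2.45], [-1.46, 4.6], [0, 2.02], [-2.83, 2.83]. Speed limits (rad/s): [1.89, 1.89, 2.57, 2.57, 3.01, 3.01, 3.01].

INTERFACE

Orientations are given as a rotation vector (axis times angle).
In Python, from cell import manip gives the robot as it stands. The module is installed in compiled form; this text tells all that it offers.
- The arm moves only by the tool drive_tool, never from a script. Its argument "plan" is a list of rows, each an object with "twist": the turn, a rotation vector about the tool's x, y, z in rad, a list of three; "travel": the shift along the tool's x, y, z in m, a list of three; "gripper": the gripper command: -1 is shut, 1 is fully open, values between are in proportion. A call has 1 to 8 rows; each row shifts and turns the commanded pose from where the row before left it, along the tool's axes as they then stand; what a row does not reach is not made up. A row lasts 1/12 s, in which the tool goes at most 41.7 mm and 7.16 degrees, less where a joint would pass 70% of its speed; a pose out of reach is approached as far as the arm can. A call is refused whole if a number of a shift passes 0.0417 or a number of a turn 0.125, either way. A call with a gripper value outside its range is refused whole. The fingers move at their own pace and stop on an object; "squeeze" is the grip in N (left out, the last holds). Time passes only in rows, so rows that do not move let the fingers close. It gives the time, the measured TCP pose, the force, the opening and the grip force at its end, in the units of the state.
- manip.observe(): the state, without advancing time (a new reading comes with each control period).
- manip.grab_frame(name): name is "scene" or "top" or "wrist"; returns a dict with "image" (400x640x3 uint8, blue, green, red), "z_map" (400x640 float32, mm along the optical axis (not along the pixel's ray), 0 where there is no reading), "fx", "fy", "cx", "cy" (pixels), "dist_coeffs" ([k1, k2, p1, p2, k3] as OpenCV has them; the pictures are not rectified), "position" and "orientation" of the camera in the world; the wrist camera has in their place "tool_from_camera" (4x4, takes a point from camera to tool coordinates, whose origin is the TCP and whose axes are the flange's). Camera axes: x right, y down, z forward; pixel columns grow to the right and rows downward; lengths in mm; the calibration is good to about 2 mm. A picture is of the moment at which its call begins: read the wrist's pose just before it.
- manip.hand_in(): hands the job in; it is judged then, once.
The state is a dict: "clock": time; "qpos": joint angles; "qd": joint speeds; "joint_efforts": joint torques, N m; "eef_pos": TCP position; "orientation": TCP orientation; "force": force on the tool from outside, world axes, zero at the start; "torque": the same for the moment, N m; "grip_width": finger opening in mm; "gripper_force": force on a finger pad.
Only numpy, scipy, OpenCV 4.12 (cv2) and the standard library are available. Lean on these libraries where they do the work, as an engineer would, in place of code of your own. Each camera call takes 0.05 s, during which the arm holds its last target. There are 200 camera calls.

## Working session

There is one attempt and no reset: what is moved stays moved. The work goes in short steps, Python scripts to look and compute and a tool call to move; the robot and the scene stay as the last step left them, time stands still between calls to the robot, and variables do not carry over. Pictures are saved under pics/ and viewed, at most 10 in all, crops included, and the job is handed in when it is done.

Besides the shell and the picture viewer there is one more tool, called by a JSON object that holds its "name" and its "arguments", one argument or row to a line. drive_tool: Moves the arm, as the interface text tells. Its arguments: {"type":"object","properties":{"plan":{"type":"array"},"squeeze":{"type":"number"}},"required":["plan"]}

```bash
mkdir -p pics; python3 - <<'E'
from cell import manip
import cv2,numpy as np
print(manip.observe())
for n in("top","scene"):
    f=manip.grab_frame(n);cv2.imwrite(f"pics/{n}0.png",f["image"]);np.savez(f"{n}0.npz",**{k:np.array(v) for k,v in f.items()})
    print({k:v for k,v in f.items() if k not in("image","z_map")})
E
```

```text
{'clock': 0.0, 'qpos': array([-1.29071047,  0.70707752, -0.02763718,  1.48499247,  0.02198428,
        0.95092934, -0.07547742]), 'qd': array([ 0.00035008, -0.00141714,  0.00089488,  0.00245159,  0.00010354,
       -0.00086778, -0.00049907]), 'joint_efforts': array([-3.40276756e-05, -8.83222175e+01,  1.23449296e+00, -2.36165196e+01,
        1.68213865e-02,  6.63884362e-03, -2.55003084e-05]), 'eef_pos': array([181.76162312, 545.26015903, 255.8434377 ]), 'orientation': array([-5.03210739e-01, -3.10086040e+00,  1.71606686e-03]), 'force': array([-0.12689047,  1.39790456,  0.3745805 ]), 'torque': array([-0.00732046,  0.02308981, -0.01040055]), 'gripper_force': 0.0, 'grip_width': 85.83809940494669}
{'fx': 399.66096876397876, 'fy': 399.66096876397876, 'cx': 323.339697890181, 'cy': 193.1969527320255, 'dist_coeffs': array([-0.07163926,  0.        ,  0.        ,  0.        ,  0.        ]), 'position': array([ 434.29405863,  -27.35690313, 1232.77896544]), 'orientation': array([-2.18209925,  2.12495061, -0.08892597])}
{'fx': 414.44055734297734, 'fy': 414.44055734297734, 'cx': 314.90668991636306, 'cy': 193.74902904198098, 'dist_coeffs': array([0.0021758, 0.       , 0.       , 0.       , 0.       ]), 'position': array([1266.62596385,  110.17971457,  786.84428959]), 'orientation': array([-1.61941587, -1.92411767,  0.82077527])}
```

View pics/top0.png

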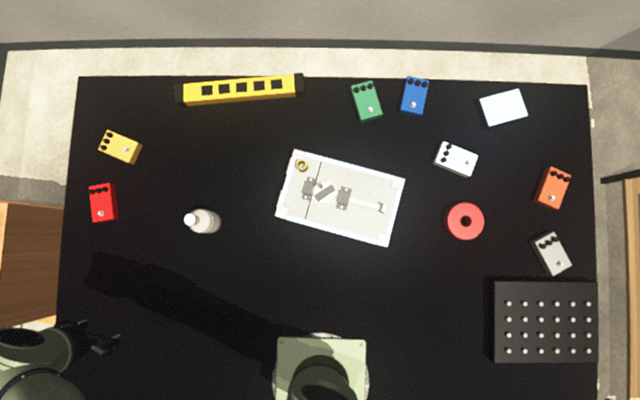

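View pics/scene0.png

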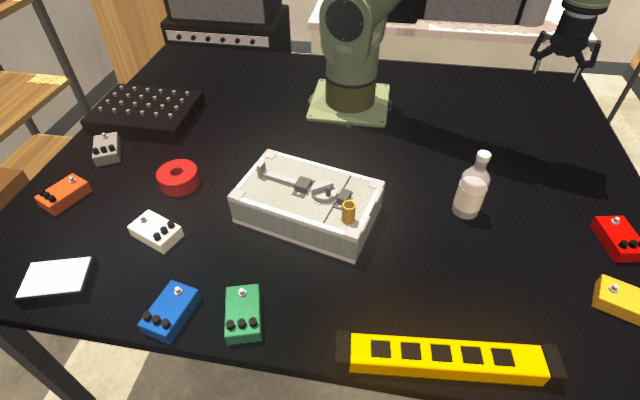

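The top view shows the case with its bolt tab at about (382,208), guide at (343,197), disc at (324,192), keeper at (308,188) and slide at (302,165). So case +x points image-left. In the scene view the lock runs from the tab (262,170) to the keeper (345,198).

```bash
cat > h.py <<'E'
import cv2,numpy as np
from scipy.spatial.transform import Rotation as R
def load(n): return dict(np.load(n+".npz"))
def grab(n,name):
    from cell import manip
    s=manip.observe();f=manip.grab_frame(n)
    if n=="wrist":
        T=f["tool_from_camera"];Rt=R.from_rotvec(s["orientation"]).as_matrix()
        f["position"]=Rt@T[:3,3]+s["eef_pos"];f["orientation"]=R.from_matrix(Rt@T[:3,:3]).as_rotvec()
    np.savez(name+".npz",**{k:np.array(v) for k,v in f.items()})
    return f
def cam(f): return np.array([[f["fx"],0,f["cx"]],[0,f["fy"],f["cy"]],[0,0,1]],float)
def ray(f,uv):
    p=cv2.undistortPoints(np.array(uv,float).reshape(-1,1,2),cam(f),f["dist_coeffs"]).reshape(-1,2)
    return np.c_[p,np.ones(len(p))]@R.from_rotvec(f["orientation"]).as_matrix().T
def plane(f,uv,z):
    d=ray(f,uv);o=f["position"];return o+d*((z-o[2])/d[:,2])[:,None]
def proj(f,P):
    Rm=R.from_rotvec(f["orientation"]).as_matrix().T
    return cv2.projectPoints(np.array(P,float).reshape(-1,3),cv2.Rodrigues(Rm)[0],-Rm@f["position"],cam(f),f["dist_coeffs"])[0].reshape(-1,2)
E
python3 - <<'E'
from h import *
f=load("top0")
g=cv2.cvtColor(f["image"],cv2.COLOR_BGR2GRAY)
m=(g>110).astype(np.uint8);m[:140]=0;m[255:]=0;m[:,:265]=0;m[:,412:]=0
c=max(cv2.findContours(m,cv2.RETR_EXTERNAL,cv2.CHAIN_APPROX_NONE)[0],key=cv2.contourArea)
P=plane(f,c[:,0],90)
r=cv2.minAreaRect(P[:,:2].astype(np.float32));print(r);print(cv2.boxPoints(r))
pts=[(382,208),(343,197),(324,192),(308,188),(302,165)]
for p,z in zip(pts,[130,109.5,106,109.5,140]): print(p,plane(f,[p],z)[0].round(1), f["z_map"][p[1],p[0]])
a=cv2.resize(f["image"][145:250,270:410],None,fx=5.7,fy=5.7,interpolation=cv2.INTER_CUBIC)
cv2.imwrite("pics/top0c.png",a)
E
```

```text
((547.9514770507812, -42.369293212890625), (339.7624816894531, 209.11257934570312), 76.07951354980469)
[[ 405.59674 -182.10757]
 [ 608.5678  -232.41486]
 [ 690.3062    97.36899]
 [ 487.33514  147.67627]]
(382, 208) [ 516.6 -160.5  130. ] 1099.1302
(343, 197) [546.4 -52.7 109.5] 1127.7448
(324, 192) [559.6   1.4 106. ] 1140.0175
(308, 188) [569.5  47.  109.5] 1130.502
(302, 165) [629.8  63.7 140. ] 1158.2886
```

View pics/top0c.png

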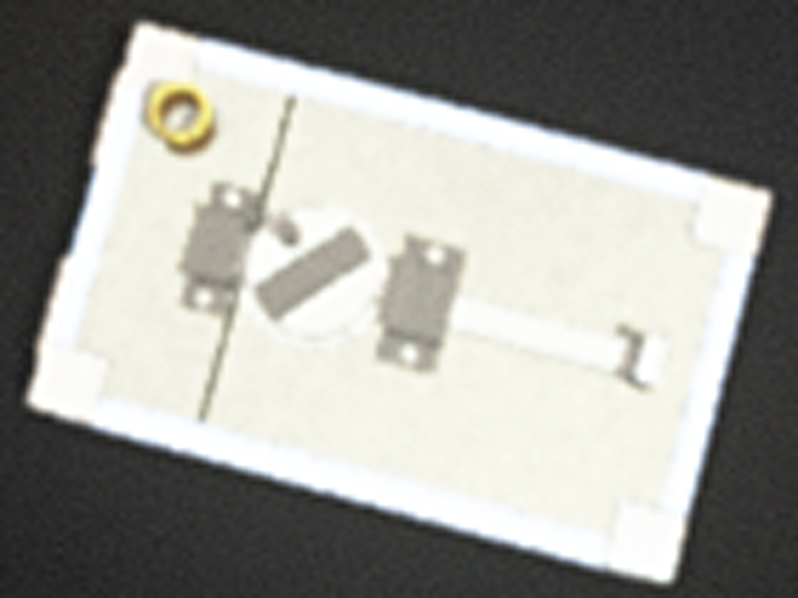

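Case centre is near (548,-42) with heading 76.1°, and the measured disc position agrees with that to within 1 mm. The crop shows the slot running from (255,300) to (370,240), with the stud toward the keeper and case -y. The nearer alignment is therefore 0. I'll turn the tool so its x lies along case x, shut the fingers, and move over the lock.

{"name": "drive_tool", "arguments": {
  "plan": [
    {"twist":[0,0,0.125],"travel":[0,0,0],"gripper":-1},
    {"twist":[0,0,0.125],"travel":[0,0,0],"gripper":-1},
    {"twist":[0,0,0.125],"travel":[0,0,0],"gripper":-1},
    {"twist":[0,0,0.125],"travel":[0,0,0],"gripper":-1},
    {"twist":[0,0,0.125],"travel":[0,0,0],"gripper":-1},
    {"twist":[0,0,0.125],"travel":[0,0,0],"gripper":-1},
    {"twist":[0,0,0.125],"travel":[0,0,0],"gripper":-1},
    {"twist":[0,0,0.125],"travel":[0,0,0],"gripper":-1}
  ]
}}

```text
clock: 0.77
eef_pos: [181.7, 545.4, 256.0]
orientation: [1.936, 2.474, -0.001]
force: [-0.2, -0.2, -0.3]
grip_width: -0.1
gripper_force: 0.0
```

{"name": "drive_tool", "arguments": {
  "plan": [
    {"twist":[0,0,0.125],"travel":[0,0,0],"gripper":-1},
    {"twist":[0,0,0.125],"travel":[0,0,0],"gripper":-1},
    {"twist":[0,0,0.125],"travel":[0,0,0],"gripper":-1},
    {"twist":[0,0,0.117],"travel":[0,0,0],"gripper":-1},
    {"twist":[0,0,0],"travel":[-0.0266,0.0292,0],"gripper":-1},
    {"twist":[0,0,0],"travel":[-0.0266,0.0292,0],"gripper":-1},
    {"twist":[0,0,0],"travel":[-0.0266,0.0292,0],"gripper":-1},
    {"twist":[0,0,0],"travel":[-0.0266,0.0292,0],"gripper":-1}
  ]
}}

```text
clock: 1.43
eef_pos: [270.0, 412.4, 256.1]
orientation: [2.473, 1.936, -0.001]
force: [1.7, 0.5, 1.0]
grip_width: -0.0
gripper_force: 0.0
```

{"name": "drive_tool", "arguments": {
  "plan": [
    {"twist":[0,0,0],"travel":[-0.0266,0.0292,0],"gripper":-1},
    {"twist":[0,0,0],"travel":[-0.0266,0.0292,0],"gripper":-1},
    {"twist":[0,0,0],"travel":[-0.0266,0.0292,0],"gripper":-1},
    {"twist":[0,0,0],"travel":[-0.0266,0.0292,0],"gripper":-1},
    {"twist":[0,0,0],"travel":[-0.0266,0.0292,0],"gripper":-1},
    {"twist":[0,0,0],"travel":[-0.0266,0.0292,0],"gripper":-1},
    {"twist":[0,0,0],"travel":[-0.0266,0.0292,0],"gripper":-1},
    {"twist":[0,0,0],"travel":[-0.0266,0.0292,0],"gripper":-1}
  ]
}}

```text
clock: 2.1
eef_pos: [445.8, 149.5, 256.2]
orientation: [-2.474, -1.936, 0.0]
force: [0.0, 0.4, 0.4]
grip_width: 0.0
gripper_force: 0.0
```

{"name": "drive_tool", "arguments": {
  "plan": [
    {"twist":[0,0,0],"travel":[-0.0266,0.0292,0],"gripper":-1},
    {"twist":[0,0,0],"travel":[-0.0266,0.0292,0],"gripper":-1},
    {"twist":[0,0,0],"travel":[-0.0266,0.0292,0],"gripper":-1},
    {"twist":[0,0,0],"travel":[-0.0266,0.0292,0],"gripper":-1},
    {"twist":[0,0,0],"travel":[-0.0266,0.0292,0],"gripper":-1},
    {"twist":[0,0,0],"travel":[0,0,0],"gripper":-1},
    {"twist":[0,0,0],"travel":[0,0,0],"gripper":-1},
    {"twist":[0,0,0],"travel":[0,0,0],"gripper":-1}
  ]
}}

```text
clock: 2.77
eef_pos: [554.5, -12.4, 256.0]
orientation: [-2.474, -1.935, 0.001]
force: [-0.4, -0.4, -0.4]
grip_width: 0.1
gripper_force: 0.0
```

```bash
python3 - <<'E'
from h import *
from cell import manip
s=manip.observe();print(s["clock"],s["eef_pos"],R.from_rotvec(s["orientation"]).as_matrix().round(3),s["grip_width"],manip.tips_ahead,s["force"])
f=grab("wrist","w1");cv2.imwrite("pics/w1.png",f["image"]);print(f["position"],f["tool_from_camera"].round(2),f["dist_coeffs"])
E
```

```text
2.7667 [554.5274734  -12.41786258 256.00289385] [[ 0.24   0.971 -0.001]
 [ 0.971 -0.24   0.   ]
 [ 0.    -0.001 -1.   ]] 0.14393821366122908 25.0 [-0.44480108 -0.43222853 -0.4044517 ]
[573.69739015  65.36603373 373.42231562] [[   0.     -0.95   -0.32   80.13]
 [   1.      0.     -0.     -0.2 ]
 [   0.     -0.32    0.95 -117.4 ]
 [   0.      0.      0.      1.  ]] [-0.03236349  0.          0.          0.          0.        ]
```

View pics/w1.png

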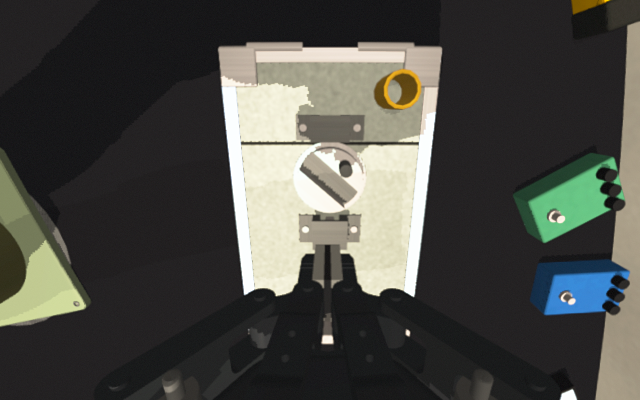

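The wrist view shows the keeper (331,127), the disc centre about (329,178), the stud top about (346,169), the slot running from upper-left to lower-right, the guide (329,228) and the slide (402,89).

```bash
python3 - <<'E'
from h import *
f=load("w1");im=f["image"];g=cv2.cvtColor(im,cv2.COLOR_BGR2GRAY)
ax=np.array([.2405,.9706]);ay=np.array([-.9706,.2405]);C=np.array([547.95,-42.37])
cs=lambda P:np.c_[(P[:,:2]-C)@ax,(P[:,:2]-C)@ay]
# stud: dark blob
m=(g<70).astype(np.uint8);m2=np.zeros_like(m);m2[155:182,336:356]=m[155:182,336:356]
ys,xs=np.nonzero(m2);print("stud px",xs.min(),xs.max(),ys.min(),ys.max(),len(xs));
print("stud blob centre at z132",cs(plane(f,[(xs.mean(),ys.mean())],132)))
# disc bright region circle
m=np.zeros_like(g);m[140:218,285:375]=(g[140:218,285:375]>200)
for t in [(299,117),(363,117),(299,139),(363,139)]: print("keeper",cs(plane(f,[t],109.5)).round(1))
for t in [(299,215),(360,215),(299,241),(360,241)]: print("guide",cs(plane(f,[t],109.5)).round(1))
print("slide rim",cs(plane(f,[(402,89)],140)).round(1))
# slot mask
box=np.zeros_like(g);cv2.circle(box,(329,178),30,1,-1)
s=((g<185)&(g>70)&(box>0)).astype(np.uint8)
n,l,st,ce=cv2.connectedComponentsWithStats(s);i=1+np.argmax(st[1:,4]);print(st[i],ce[i])
ys,xs=np.nonzero(l==i);P=cs(plane(f,np.c_[xs,ys],100))
r=cv2.minAreaRect(P.astype(np.float32));vx=cv2.fitLine(P.astype(np.float32),cv2.DIST_L2,0,.01,.01).ravel()
print("slot",r,vx,np.arctan2(vx[1],vx[0]))
a=cv2.resize(im[100:250,270:420],None,fx=4,fy=4,interpolation=cv2.INTER_CUBIC);cv2.imwrite("pics/w1c.png",a)
E
```

```text
stud px 340 349 161 168 41
stud blob centre at z132 [[ 65.21530188 -12.95713973]]
keeper [[102.7  26.6]]
keeper [[102.8 -30.6]]
keeper [[83.4 27.1]]
keeper [[ 83.4 -31.3]]
guide [[ 9.  29.4]]
guide [[  9.1 -31.3]]
guide [[-19.6  30.2]]
guide [[-19.5 -32.4]]
slide rim [[124.7 -56.2]]
[ 301  149   56   57 1533] [330.71559035 176.67188519]
slot ((50.09446716308594, -6.204662322998047), (59.708946228027344, 42.33380126953125), 48.24618911743164) [ 0.65163946  0.7585288  45.68602    -2.1916287 ] 0.8610525
```

View pics/w1c.png

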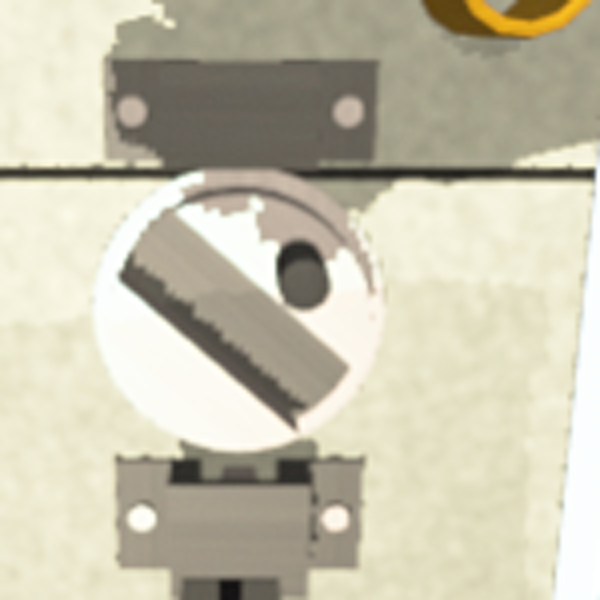

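The slot stands 0.86 rad off. The stud top, at crop (303,285), should sit at case (61,-14), which agrees with that angle. Next I'll come down between the stud and the slide, above the keeper, and push the stud along -x.

{"name": "drive_tool", "arguments": {
  "plan": [
    {"twist":[0,0,0],"travel":[0.0287,0.0084,0],"gripper":-1},
    {"twist":[0,0,0],"travel":[0.0287,0.0084,0],"gripper":-1},
    {"twist":[0,0,0],"travel":[0,0,0.03],"gripper":-1},
    {"twist":[0,0,0],"travel":[0,0,0.03],"gripper":-1},
    {"twist":[0,0,0],"travel":[0,0,0.03],"gripper":-1},
    {"twist":[0,0,0],"travel":[0,0,0.026],"gripper":-1},
    {"twist":[0,0,0],"travel":[0,0,0],"gripper":-1},
    {"twist":[0,0,0],"travel":[0,0,0],"gripper":-1}
  ]
}}

```text
clock: 3.48
eef_pos: [584.5, 39.6, 140.5]
orientation: [-2.473, -1.937, 0.002]
force: [0.5, -0.2, 1.0]
grip_width: 0.3
gripper_force: 0.0
```

{"name": "drive_tool", "arguments": {
  "plan": [
    {"twist":[0,0,0],"travel":[-0.005,0,0],"gripper":-1},
    {"twist":[0,0,0],"travel":[-0.005,0,0],"gripper":-1},
    {"twist":[0,0,0],"travel":[-0.004,0,0],"gripper":-1},
    {"twist":[0,0,0],"travel":[-0.004,0,0],"gripper":-1},
    {"twist":[0,0,0],"travel":[-0.004,0,0],"gripper":-1},
    {"twist":[0,0,0],"travel":[-0.003,0,0],"gripper":-1},
    {"twist":[0,0,0],"travel":[0,0,0],"gripper":-1},
    {"twist":[0,0,0],"travel":[0,0,0],"gripper":-1}
  ]
}}

```text
clock: 4.15
eef_pos: [579.4, 14.3, 141.5]
orientation: [2.474, 1.935, 0.003]
force: [1.6, 1.8, 2.5]
grip_width: -0.1
gripper_force: 1.1
```

```bash
python3 - <<'E'
from h import *
from cell import manip
s=manip.observe();d=s["eef_pos"][:2]-[547.95,-42.37];print(s["clock"],s["eef_pos"],d@[.2405,.9706],d@[-.9706,.2405],s["force"])
f=grab("wrist","w2");t=grab("top","t2")
a=cv2.resize(f["image"][100:400,170:490],None,fx=1.5,fy=1.5);b=cv2.resize(t["image"][145:250,270:410],None,fx=3,fy=3,interpolation=cv2.INTER_CUBIC)
o=np.zeros((770,480,3),np.uint8);o=np.zeros((450,920,3),np.uint8);o[:,:480]=a;o[:315,490:910]=b
cv2.imwrite("pics/w2.png",cv2.resize(o,(800,391)))
E
```

```text
4.15 [579.40823881  14.25673233 141.48330058] 62.527612831061184 -16.91463746413996 [1.57326482 1.76729398 2.4654384 ]
```

View pics/w2.png

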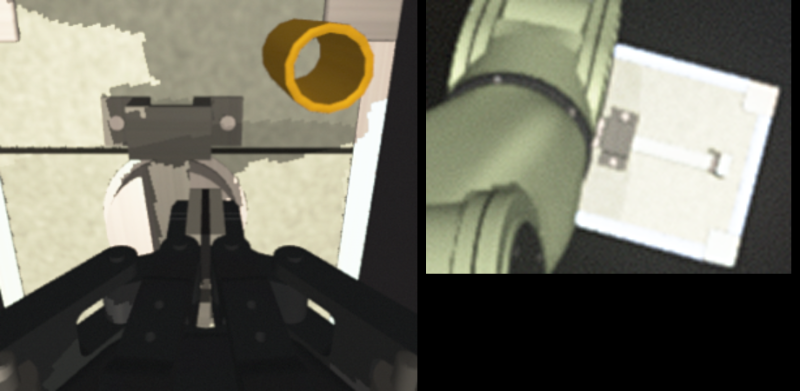

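The slot in view is nearly in line, still tilted slightly, and the contact force is low. I'll lift clear and measure.

{"name": "drive_tool", "arguments": {
  "plan": [
    {"twist":[0,0,0],"travel":[0.012,0,0],"gripper":-1},
    {"twist":[0,0,0],"travel":[0,0,-0.04],"gripper":-1},
    {"twist":[0,0,0],"travel":[0,0,-0.04],"gripper":-1},
    {"twist":[0,0,0],"travel":[-0.015,0,-0.035],"gripper":-1},
    {"twist":[0,0,0],"travel":[-0.03,-0.017,0],"gripper":-1},
    {"twist":[0,0,0],"travel":[0,0,0],"gripper":-1},
    {"twist":[0,0,0],"travel":[0,0,0],"gripper":-1}
  ]
}}

```text
clock: 4.83
eef_pos: [554.1, -13.7, 256.0]
orientation: [2.476, 1.934, 0.0]
force: [1.0, 0.9, -0.5]
grip_width: -0.1
gripper_force: 0.0
```

```bash
python3 - <<'E'
from h import *
from cell import manip
s=manip.observe();d=s["eef_pos"][:2]-[547.95,-42.37];print(s["clock"],s["eef_pos"],d@[.2405,.9706],d@[-.9706,.2405],s["force"])
f=grab("wrist","w3")
# case-aligned grid rectified at disc top z=106: 4 px/mm, up=+x, right=-y
X,Y=np.meshgrid(np.arange(120,-30,-.25),np.arange(60,-60,-.25),indexing="ij")
P=np.stack([547.95+X*.2405-Y*.9706,-42.37+X*.9706+Y*.2405,X*0+106],-1)
uv=proj(f,P).reshape(X.shape+(2,)).astype(np.float32)
cv2.imwrite("pics/w3.png",cv2.remap(f["image"],uv,None,cv2.INTER_CUBIC))
E
```

```text
4.8333 [554.05446642 -13.74733203 255.96141775] 29.249285710909096 0.9587565359429022 [ 1.01346334  0.91697982 -0.48395555]
```

View pics/w3.png

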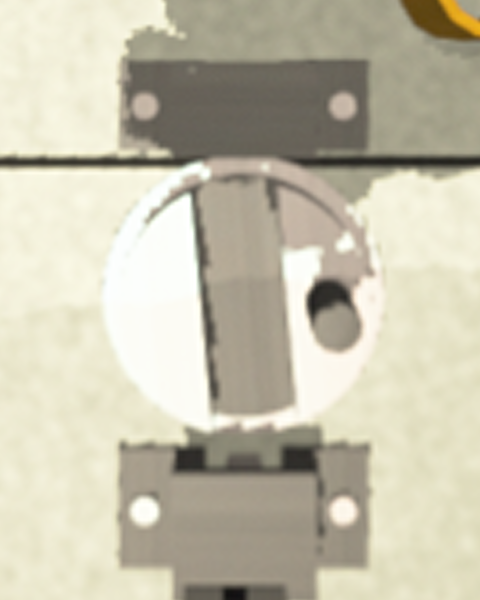

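The rectified view shows the slot edges (195,190)–(215,410) and (268,178)–(297,405), so about 0.11 rad remains. That is inside the taper's capture range and the bolt will straighten it. The lock's centre line lies at y≈-1 mm. Next is the area behind the tab.

{"name": "drive_tool", "arguments": {
  "plan": [
    {"twist":[0,0,0],"travel":[-0.0408,0.0004,0],"gripper":-1},
    {"twist":[0,0,0],"travel":[-0.0408,0.0004,0],"gripper":-1},
    {"twist":[0,0,0],"travel":[-0.0408,0.0004,0],"gripper":-1},
    {"twist":[0,0,0],"travel":[-0.0408,0.0004,0],"gripper":-1},
    {"twist":[0,0,0],"travel":[-0.0408,0.0004,0],"gripper":-1},
    {"twist":[0,0,0],"travel":[0,0,0],"gripper":-1},
    {"twist":[0,0,0],"travel":[0,0,0],"gripper":-1}
  ]
}}

```text
clock: 5.47
eef_pos: [507.2, -213.2, 254.7]
orientation: [-2.477, -1.932, 0.001]
force: [0.9, 1.2, 0.0]
grip_width: 0.1
gripper_force: 0.0
```

```bash
python3 - <<'E'
from h import *
from cell import manip
s=manip.observe();d=s["eef_pos"][:2]-[547.95,-42.37];print(s["clock"],s["eef_pos"],d@[.2405,.9706],d@[-.9706,.2405],s["force"])
f=grab("wrist","w4")
X,Y=np.meshgrid(np.arange(-20,-170,-.25),np.arange(60,-60,-.25),indexing="ij")
P=np.stack([547.95+X*.2405-Y*.9706,-42.37+X*.9706+Y*.2405,X*0+130],-1)
uv=proj(f,P).reshape(X.shape+(2,)).astype(np.float32)
cv2.imwrite("pics/w4.png",cv2.remap(f["image"],uv,None,cv2.INTER_CUBIC))
E
```

```text
5.4667 [ 507.23125499 -213.16953824  254.74003644] -175.57088998887147 -1.5556750403622137 [0.87562576 1.18363886 0.01053178]
```

View pics/w4.png

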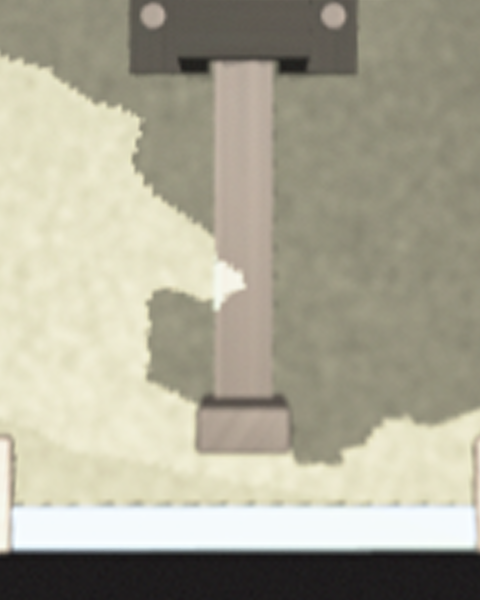

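The tab top spans (197–289, 407–452), i.e. case x -122…-133, y -0.7. The bolt is therefore at about 14 mm, and contact should come at tool x≈-143. Descending and starting the push.

{"name": "drive_tool", "arguments": {
  "plan": [
    {"twist":[0,0,0],"travel":[0,-0.0005,0.032],"gripper":-1},
    {"twist":[0,0,0],"travel":[0,0,0.032],"gripper":-1},
    {"twist":[0,0,0],"travel":[0,0,0.032],"gripper":-1},
    {"twist":[0,0,0],"travel":[0,0,0.03],"gripper":-1},
    {"twist":[0,0,0],"travel":[0,0,0],"gripper":-1},
    {"twist":[0,0,0],"travel":[0,0,0],"gripper":-1}
  ]
}}

```text
clock: 6.02
eef_pos: [507.2, -210.4, 129.0]
orientation: [-2.471, -1.937, 0.001]
force: [-0.1, 0.1, 0.9]
grip_width: 0.1
gripper_force: 0.0
```

{"name": "drive_tool", "arguments": {
  "plan": [
    {"twist":[0,0,0],"travel":[0.01,0,0],"gripper":-1},
    {"twist":[0,0,0],"travel":[0.01,0,0],"gripper":-1},
    {"twist":[0,0,0],"travel":[0.007,0,0],"gripper":-1},
    {"twist":[0,0,0],"travel":[0.005,0,0],"gripper":-1},
    {"twist":[0,0,0],"travel":[0.005,0,0],"gripper":-1},
    {"twist":[0,0,0],"travel":[0.004,0,0],"gripper":-1},
    {"twist":[0,0,0],"travel":[0.004,0,0],"gripper":-1},
    {"twist":[0,0,0],"travel":[0.003,0,0],"gripper":-1}
  ]
}}

```text
clock: 6.68
eef_pos: [518.5, -164.9, 129.4]
orientation: [2.474, 1.936, -0.0]
force: [0.1, -1.6, 1.0]
grip_width: -0.1
gripper_force: 0.8
```

{"name": "drive_tool", "arguments": {
  "plan": [
    {"twist":[0,0,0],"travel":[0.004,0,0],"gripper":-1},
    {"twist":[0,0,0],"travel":[0.004,0,0],"gripper":-1},
    {"twist":[0,0,0],"travel":[0.004,0,0],"gripper":-1},
    {"twist":[0,0,0],"travel":[0.004,0,0],"gripper":-1},
    {"twist":[0,0,0],"travel":[0.004,0,0],"gripper":-1},
    {"twist":[0,0,0],"travel":[0.004,0,0],"gripper":-1},
    {"twist":[0,0,0],"travel":[0.004,0,0],"gripper":-1},
    {"twist":[0,0,0],"travel":[0.004,0,0],"gripper":-1}
  ]
}}

```text
clock: 7.35
eef_pos: [526.2, -133.8, 129.3]
orientation: [2.474, 1.936, -0.0]
force: [1.3, -1.8, 0.4]
grip_width: -0.1
gripper_force: 0.9
```

{"name": "drive_tool", "arguments": {
  "plan": [
    {"twist":[0,0,0],"travel":[0.005,0,0],"gripper":-1},
    {"twist":[0,0,0],"travel":[0.005,0,0],"gripper":-1},
    {"twist":[0,0,0],"travel":[0.005,0,0],"gripper":-1},
    {"twist":[0,0,0],"travel":[0.005,0,0],"gripper":-1},
    {"twist":[0,0,0],"travel":[0.004,0,0],"gripper":-1},
    {"twist":[0,0,0],"travel":[0.004,0,0],"gripper":-1},
    {"twist":[0,0,0],"travel":[0.004,0,0],"gripper":-1},
    {"twist":[0,0,0],"travel":[0.003,0,0],"gripper":-1}
  ]
}}

```text
clock: 8.02
eef_pos: [534.6, -99.7, 129.3]
orientation: [-2.474, -1.936, 0.0]
force: [1.2, -1.5, 0.4]
grip_width: -0.1
gripper_force: 0.8
```

{"name": "drive_tool", "arguments": {
  "plan": [
    {"twist":[0,0,0],"travel":[0.002,0,0],"gripper":-1},
    {"twist":[0,0,0],"travel":[0.002,0,0],"gripper":-1},
    {"twist":[0,0,0],"travel":[0.002,0,0],"gripper":-1},
    {"twist":[0,0,0],"travel":[0.001,0,0],"gripper":-1},
    {"twist":[0,0,0],"travel":[0,0,0],"gripper":-1}
  ]
}}

```text
clock: 8.43
eef_pos: [536.2, -93.1, 129.3]
orientation: [-2.474, -1.936, 0.0]
force: [-0.3, 0.4, 0.9]
grip_width: 0.1
gripper_force: 0.0
```

{"name": "drive_tool", "arguments": {
  "plan": [
    {"twist":[0,0,0],"travel":[0.001,0,0],"gripper":-1},
    {"twist":[0,0,0],"travel":[0.001,0,0],"gripper":-1},
    {"twist":[0,0,0],"travel":[0,0,0],"gripper":-1}
  ]
}}

```text
clock: 8.68
eef_pos: [536.4, -92.2, 129.3]
orientation: [2.475, 1.935, -0.002]
force: [-1.7, -5.2, -0.3]
grip_width: 0.0
gripper_force: 3.1
```

{"name": "drive_tool", "arguments": {
  "plan": [
    {"twist":[0,0,0],"travel":[0.001,0,0],"gripper":-1},
    {"twist":[0,0,0],"travel":[0.001,0,0],"gripper":-1},
    {"twist":[0,0,0],"travel":[0,0,0],"gripper":-1}
  ]
}}

```text
clock: 8.93
eef_pos: [536.4, -92.0, 129.3]
orientation: [2.475, 1.932, -0.005]
force: [-4.5, -16.2, 0.8]
grip_width: -0.3
gripper_force: 8.6
```

The bolt is hard against its stop at tool x≈-51, as predicted. Backing off, lifting and checking.

{"name": "drive_tool", "arguments": {
  "plan": [
    {"twist":[0,0,0],"travel":[-0.015,0,0],"gripper":-1},
    {"twist":[0,0,0],"travel":[-0.015,0,0],"gripper":-1},
    {"twist":[0,0,0],"travel":[0,0,-0.04],"gripper":-1},
    {"twist":[0,0,0],"travel":[0,0,-0.04],"gripper":-1},
    {"twist":[0,0,0],"travel":[0,0,-0.04],"gripper":-1},
    {"twist":[0,0,0],"travel":[0,0,0],"gripper":-1},
    {"twist":[0,0,0],"travel":[0,0,0],"gripper":-1}
  ]
}}

```text
clock: 9.52
eef_pos: [530.5, -118.5, 250.9]
orientation: [2.472, 1.935, 0.004]
force: [-0.2, 0.3, 0.4]
grip_width: 0.0
gripper_force: 0.0
```

```bash
python3 - <<'E'
from h import *
f=grab("wrist","w5")
X,Y=np.meshgrid(np.arange(130,-70,-1/3),np.arange(70,-70,-1/3),indexing="ij")
P=np.stack([547.95+X*.2405-Y*.9706,-42.37+X*.9706+Y*.2405,X*0+106],-1)
uv=proj(f,P).reshape(X.shape+(2,)).astype(np.float32)
cv2.imwrite("pics/w5.png",cv2.remap(f["image"],uv,None,cv2.INTER_CUBIC)[:600])
E
```

```text
(no output)
```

View pics/w5.png

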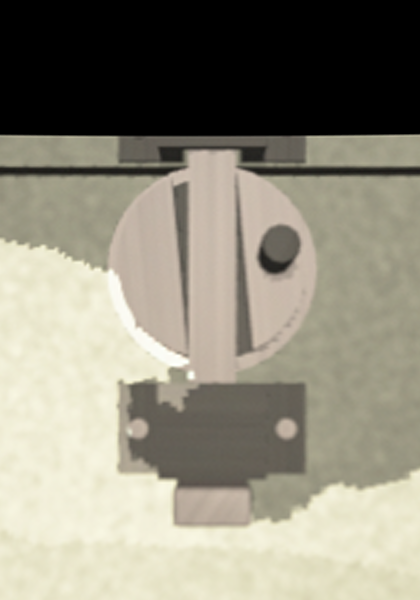

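The rectified view shows the tab (175–250, 487–525) against the guide and the bolt running through the slot into the keeper. The slot is within about 0.09 rad of the bolt, and the arm is clear.

```bash
python3 -c "
from cell import manip
print(manip.hand_in())"
```

```text
the job is handed in; nothing more can be done
None
```

The case is locked and handed in at about 9.5 s: the bolt is hard against its stop through the slot and in the keeper, the slot is about 0.09 rad out (limit 0.15), and the arm is clear; hand-in returned no verdict.

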